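Load the tool case and swing the toolbox tray home

ROBOT

A 6-joint arm with a two-finger parallel gripper is mounted at the origin on the work surface. World frame = base frame: x ahead of the robot, y to its left, z up, the work surface at z = 0. Lengths are in m, angles in rad, forces in N, time in s.
With the tool pointing down it reaches from about 0.325 to 0.9 m from the base axis. Payload 6.1 kg.
Tool frame: the origin (TCP) lies on the mounting face of the last link; the fingertips stand 173 mm ahead of it and the grasp point (between the pads) lies 155 mm ahead of it; x points along the fingers, y is the direction in which the jaws open and shut, and the axes are right-handed (so a half turn about x gives the same grasp; the last joint's range is limited). The gripper opens to 85 mm and grips with 20 to 120 N. Pads are 22 mm wide; open, the fingers measure 114 mm over their backs; the gripper's body (76 mm by 85 mm) begins 54 mm behind the grasp point. The pads swing forward as they close: fully open they stand 13 mm farther back than shut.
Start: joints at [1.026, 0.22, 1.526, -0, 1.395, -0.126], TCP at [0.254, 0.571, 0.405] pointing down, gripper open.
Joint ranges: [-2.98, 2.98], [-0.91, 2.08], [0.09, 2.57], [-1.24, 4.39], [0.2, 2.65], [-2.68, 2.68]. Speed limits (rad/s): [2.57, 2.57, 3.01, 3.14, 3.14, 3.14].

INTERFACE

Orientations are given as a rotation vector (axis times angle).
In Python, from workcell import observe, get_image, camera_model, close_job gives the robot as it stands. The module is installed in compiled form; this text tells all that it offers.
- The arm moves only by the tool arm_command, never from a script. Its argument "rows" is a list of rows, each a list of 7 numbers: the gripper command: -1 is shut, 1 is fully open, values between are in proportion, then the shift along the tool's x, y, z in units of 0.3 m (1.0 is 0.3 m), then the turn, a rotation vector about the tool's x, y, z in units of 90 degrees (1.0 is 90 degrees). A call has 1 to 8 rows; each row is the pose to reach, as a shift and turn from the pose commanded when the call began, along the tool's axes at that moment; what a row does not reach only later rows make up. A row lasts 1/12 s, in which the tool goes at most 41.7 mm and 7.16 degrees, less where a joint would pass 70% of its speed; a pose out of reach is approached as far as the arm can. A call with a number of a shift or a turn outside -1 to 1 is refused whole. A call with a gripper value outside its range is refused whole. The fingers move at their own pace and stop on an object; "newtons" is the grip in N (left out, the last holds). Time passes only in rows, so rows that repeat a pose let the fingers close. It gives the time, the measured TCP pose, the force and the opening at its end, in the units of the state.
- observe(): the state, without advancing time (a new reading comes with each control period).
- get_image(name): name is "scene" or "top"; returns (picture, depth): 480x640x3 uint8, red, green, blue; 480x640 float32, m along the optical axis (not along the pixel's ray), 0 where there is no reading.
- camera_model(name): a dict with "fx", "fy", "cx", "cy" (pixels), "pose" (4x4, takes a point from camera to world coordinates). Camera axes: x right, y down, z forward; pixel columns grow to the right and rows downward; lengths in m; the calibration is good to about 2 mm. A picture is of the moment at which its call begins. camera_model takes no time and is no camera call.
- close_job(): hands the job in, once; it reports no verdict.
The state is a dict: "clock": time; "qpos": joint angles; "joint_vel": joint speeds; "effort": joint torques, N m; "tool_pos": TCP position; "orientation": TCP orientation; "wrist_force": force on the tool from outside, world axes, zero at the start; "wrist_torque": the same for the moment, N m; "finger_gap": opening from 0.0 (shut) to 1.0 (fully open).
Only numpy, scipy, OpenCV 4.12 (cv2) and the standard library are available. Lean on these libraries where they do the work, as an engineer would, in place of code of your own. Each camera call takes 0.05 s, during which the arm holds its last target. There are 200 camera calls.

TASK

Take the red tool case out of the green tote and lay it flat on the black mat, let go, then take it again across its broad width and set it flat in the blue swing tray while the tray is still out. Then pull up the red spring plunger, swing the loaded tray to its next hole over the toolbox and let the plunger snap fully home there. Do not drop the case, and do not disturb the other tools.

Things in the scene. Friction and masses are not known exactly. Their poses are not given: they have to be found in the camera images.
- case: Red hard-plastic tool case with black seam and panels, 0.2 to 0.4 kg, a box 150 mm long (its own y), 60 mm (its own z) and 30 mm thick (its own x); origin at its middle. It starts standing on its long 30 mm wide edge (z up) in the slot of the green tote, its lower edge 4 mm and its top 64 mm above the table. Lying flat, its own x is vertical (either face up), its height is 30 mm and its width 60 mm; leant more than about 27 degrees from upright it topples flat by itself.
- tote: Green low tote, fixed in place. Origin on the table under the middle of the slot that holds the case; slot 36 mm wide (own x) and 158 mm long (own y), with 4 mm walls 22 mm high all round, inner floor 4 mm above the table. Its shallow open compartment (22 to 126 mm along own +x, same walls) holds a screwdriver and a spanner.
- mat: Black rubber mat fixed on the table, 140 mm (own x) by 190 mm (own y), 3 mm thick; origin at the centre of its underside. Clear space on which to lay the case flat.
- tray_floor (a point): Centre of the inner floor of the sky-blue tray on the swing arm, 95 mm above the table. Its own z is up, own x points radially away from the pivot, own y is the tray's length. Inner size 76 mm (own x) by 164 mm (own y); a lip 10 mm high and 4 mm thick all round, so a case lying in it stands 20 mm above the lip. The tray centre lies 180 mm from the pivot axis.
- pivot (a point): Point on the vertical pivot axis of the swing arm, 96 mm above the table. Own axes turn with the arm: x points along the arm to the tray, z up. The post's hub reaches 121 mm above the table.
- knob (a point): Centre of the red plunger knob on the swing arm, 70 mm from the pivot axis towards the tray: an upright cylinder, 38 mm in diameter and 28 mm high, 121 to 149 mm above the table when home (this point at 135 mm). The knob is fixed on the arm except for its travel up and down, and does not turn about its own axis. Below it are a brass bush (24 mm across, top at 116 mm) and the 36 mm wide arm (top at 101 mm). Moves up with the plunger; own axes as the arm's.
- plunger (a joint): Travel of the spring plunger in m: 0 = home (pin 10 mm deep in a hole), growing as the knob is pulled straight up, 0.020 at most. The pin is clear of the rail above about 0.011. The spring pulls it down with 3.5 N at 0 and 8.5 N at 0.020. Let go between holes, the pin rests on the rail at about 0.010 and snaps in on reaching a hole; its end is round and its hole 13 mm wide for a 10 mm pin.
- tray_arm (a joint): Angle of the swing arm in rad about the vertical pivot, growing clockwise as seen from above: 0 = the out hole (start, within its play), 1.309 (75 degrees) = the next hole, with the tray over the open grey toolbox; both holes have a yellow mark. In a hole the pin leaves about 0.02 of play. There is no stop at the next hole: the arm can go on to 1.6.
- driver: Screwdriver with a yellow handle, 130 mm long, lying in the tote's compartment along the tote's own y; a bystander.
- spanner: Steel spanner, 130 mm long, lying in the tote's compartment beside the screwdriver; a bystander.
- jar: Amber jar with steel cap, 60 mm across, 80 mm high, standing on the table; origin at the centre of its underside; a bystander.
- can: Yellow can, 64 mm across, 120 mm high, standing; origin at the centre of its underside; a bystander.
- tape: Orange tape measure, 70 x 40 mm, 65 mm high; origin at the centre of its underside; a bystander.
- hammer: Hammer, 220 mm long, lying on the table on the robot's side of the tote; a bystander.
- parts_bin: Blue open parts bin, 90 x 110 mm, 45 mm high; origin at the centre of its underside; a bystander.
- stand: Open grey toolbox with the steel pivot post bracketed to it, fixed in place; origin on the table on the pivot axis, x towards the out hole, z up. The toolbox lies below the tray's place at the next hole: 270 mm long (across the arm), 150 mm wide, walls 78 mm high; its open navy lid leans outwards beyond it and reaches 170 mm above the table.
Not all that is in view belongs to the job. Leave any turquoise look-alike of the case alone.

How it is judged:
On the way, in this order (a step that is already met when the one before it is completed fails the run):
1. the case lies flat on the mat, at rest and let go ((angle between case's own x axis and vertical below 0.12 rad or angle between case's own x axis and vertical above 3.02 rad) and x of case in the frame of mat between -0.075 and 0.075 m and y of case in the frame of mat between -0.1 and 0.1 m and z of case in the frame of mat between 0.01 and 0.024 m and linear speed of case below 0.03 m/s and contact force between the fingers and case below 0.2 N), for 0.2 s.
2. the case lies flat in the tray, let go, with the arm still locked in the out hole ((angle between case's own x axis and vertical below 0.12 rad or angle between case's own x axis and vertical above 3.02 rad) and x of case in the frame of tray_floor between -0.016 and 0.016 m and y of case in the frame of tray_floor between -0.018 and 0.018 m and z of case in the frame of tray_floor between 0.009 and 0.021 m and value of joint tray_arm between -0.04 and 0.04 rad and value of joint plunger below 0.003 m and linear speed of case below 0.03 m/s and contact force between the fingers and case below 0.2 N), for 0.2 s.
3. with the plunger pulled, the loaded tray is on its way ((angle between case's own x axis and vertical below 0.12 rad or angle between case's own x axis and vertical above 3.02 rad) and x of case in the frame of tray_floor between -0.016 and 0.016 m and y of case in the frame of tray_floor between -0.018 and 0.018 m and z of case in the frame of tray_floor between 0.009 and 0.021 m and value of joint tray_arm between 0.3 and 1.2 rad and value of joint plunger above 0.008 m).
At the end, for the whole second after the job is handed in: The plunger is home (within 3 mm) in the hole over the toolbox, the arm is at 1.309 rad within 0.04 and at rest, and the case lies flat (within 0.12 rad) inside the tray on its floor (middle within 16 mm across and 18 mm along of the tray's centre, 9 to 21 mm above the floor), at rest ((angle between case's own x axis and vertical below 0.12 rad or angle between case's own x axis and vertical above 3.02 rad) and x of case in the frame of tray_floor between -0.016 and 0.016 m and y of case in the frame of tray_floor between -0.018 and 0.018 m and z of case in the frame of tray_floor between 0.009 and 0.021 m and value of joint tray_arm between 1.27 and 1.35 rad and value of joint plunger below 0.003 m and linear speed of case below 0.03 m/s and velocity of joint tray_arm between -0.05 and 0.05 rad/s); the robot touches nothing.
It fails at once if the case is dropped (moves faster than 0.9 m/s while not held: a fall of about 40 mm) (linear speed of case above 0.9 m/s and contact force between the fingers and case below 0.05 N).
It fails at once if another tool (driver, spanner, jar, can, tape, hammer or parts bin) is moved by more than 40 mm (distance of any of driver, spanner, jar, can, tape, hammer, parts_bin from where it was at the start of the episode above 0.04 m).
It also fails if it takes over 72 s, if anything falls off the work surface, if the arm or the gripper's body presses on something with over 40 N, if the wrist force passes 120 N, or if a joint passes its speed limit or range.

## Working session

There is one attempt and no reset: what is moved stays moved. The work goes in short steps, Python scripts to look and compute and a tool call to move; the robot and the scene stay as the last step left them, time stands still between calls to the robot, and variables do not carry over. Pictures are saved under pics/ and viewed, about 8 in all and at most 12, crops included, and the job is handed in when it is done.

Besides the shell and the picture viewer there is one more tool, called after ">>>" as name([rows], argument=value, ...), one row to a line, values as JSON. arm_command: Moves the arm, as the interface text tells. Shifts and turns lie within -1 to 1; 1 stands for 0.3 m of shift or 90 degrees of turn. Its arguments: {"type":"object","properties":{"rows":{"type":"array","items":{"type":"array","items":{"type":"number","minimum":-1,"maximum":1}}},"newtons":{"type":"number"}},"required":["rows"]}

```bash
mkdir -p pics
cat > h.py <<'E'
import numpy as np, cv2
from scipy.spatial.transform import Rotation as R
from workcell import observe, get_image, camera_model, close_job
def cloud(name):
    im,d=get_image(name); m=camera_model(name)
    v,u=np.mgrid[0:480,0:640]
    P=np.stack([(u-m['cx'])/m['fx']*d,(v-m['cy'])/m['fy']*d,d,np.ones_like(d)],-1)@np.array(m['pose']).T
    P=P[...,:3]; P[d<=0]=np.nan
    return im,P
def save(n,im): cv2.imwrite('pics/'+n,im[...,::-1])
E
python3 - <<'E'
from h import *
for n in('scene','top'):
    im,P=cloud(n); save(n+'0.png',im); np.savez(n+'0.npz',im=im,P=P)
    m=camera_model(n); print(n,m['fx'],np.round(m['pose'],3).tolist())
s=observe(); print({k:np.round(v,3).tolist() for k,v in s.items()})
print(R.from_rotvec(s['orientation']).as_matrix().round(3))
E
```

```text
scene 521.249396867755 [[0.214, 0.716, -0.665, 1.19], [0.977, -0.158, 0.144, -0.055], [-0.002, -0.68, -0.733, 0.842], [0.0, 0.0, 0.0, 1.0]]
top 606.8604402482799 [[-0.027, -0.982, 0.189, 0.292], [-1.0, 0.026, -0.004, 0.107], [-0.001, -0.189, -0.982, 1.166], [0.0, 0.0, 0.0, 1.0]]
{'clock': 0.1, 'qpos': [1.026, 0.221, 1.527, -0.0, 1.395, -0.126], 'joint_vel': [-0.0, -0.002, -0.002, -0.002, 0.0, 0.001], 'effort': [0.001, -49.825, -39.055, -0.0, 0.006, -0.0], 'tool_pos': [0.254, 0.571, 0.404], 'orientation': [0.327, 1.546, -0.33], 'wrist_force': [0.444, 0.057, 0.034], 'wrist_torque': [-0.052, -0.005, 0.033], 'finger_gap': 1.003}
[[-0.001  0.407  0.914]
 [-0.001  0.914 -0.407]
 [-1.    -0.002 -0.   ]]
```

View pics/scene0.png

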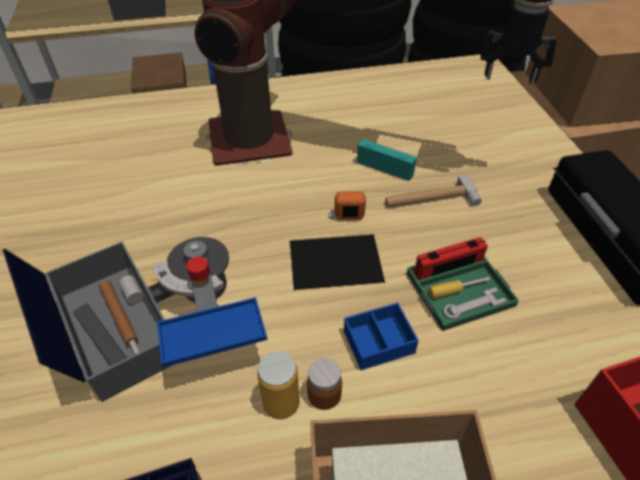

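View pics/top0.png

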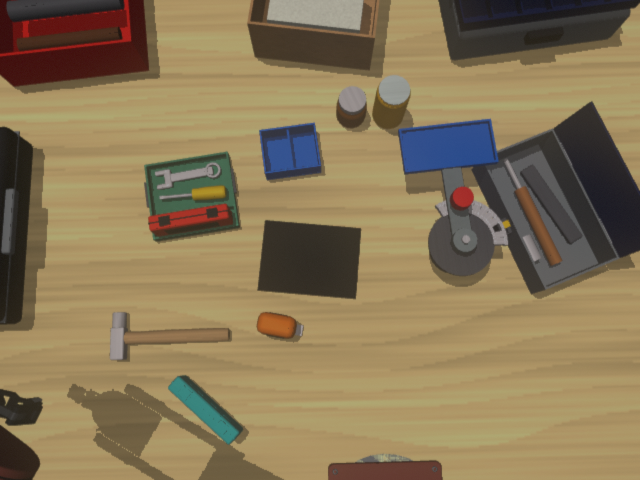

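Candidates for the case: the red one standing in the green tote, top px (190,218). Rejected: turquoise look-alike (205,410), big red toolbox (75,45), red plunger knob (462,197). Next I measure, and check the choice in a crop.

Run:
```python
from h import *
z=np.load('top0.npz'); im,P=z['im'],z['P']
hsv=cv2.cvtColor(im,cv2.COLOR_RGB2HSV); H,S,V=[hsv[...,i].astype(int) for i in range(3)]
X,Y,Z=P[...,0],P[...,1],P[...,2]
vv,uu=np.mgrid[0:480,0:640]
def box(a,b,c,d): return (uu>=a)&(uu<c)&(vv>=b)&(vv<d)
def rep(n,m,):
    p=P[m]; r=cv2.minAreaRect((p[:,:2]*1000).astype(np.float32))
    print(n,m.sum(),'z',np.percentile(p[:,2],[5,50,95]).round(4),'mean',p[:,:2].mean(0).round(4),'rect mm',np.round(r[0],1),np.round(r[1],1),round(r[2],1))
red=((H<8)|(H>172))&(S>150)&(V>60)
b=box(140,195,240,245)
rep('case top',b&(Z>.058)&(Z<.07))
rep('case hi',b&(Z>.045)&(Z<.075))
rep('tote rim',box(135,145,250,250)&(Z>.018)&(Z<.026)&(H>45)&(H<95))
rep('mat',box(245,210,375,305)&(V<60)&(Z<.012))
rep('tray',box(395,115,502,180)&(H>95)&(H<125)&(S>120)&(Z>.085))
rep('tray floor',box(395,115,502,180)&(H>95)&(H<125)&(Z>.09)&(Z<.099))
rep('tray lip',box(395,115,502,180)&(H>95)&(H<125)&(Z>.101)&(Z<.11))
k=box(445,180,480,215)&red&(Z>.143); rep('knob',k)
h=box(445,225,485,255)&(Z>.115)&(Z<.13); rep('hub',h)
for n,(a,bb,c,d) in dict(can=(370,70,415,130),jar=(330,80,372,130),bin=(255,120,325,182),tape=(250,305,308,345),lid=(540,90,640,260)).items():
    m=box(a,bb,c,d)&(Z>.03); rep(n,m)
a=cv2.resize(im[140:250,130:260],None,fx=3,fy=3,interpolation=2); c=cv2.resize(im[100:280,390:570],(330,330)); save('c1.png',np.hstack([a,c]))
```

```text
case top 1248 z [0.0597 0.0636 0.0673] mean [0.5557 0.3494] rect mm [556.5 350.1] [ 31.1 150.4] 8.3
case hi 1419 z [0.0509 0.0632 0.0672] mean [0.5543 0.3489] rect mm [556.2 350. ] [ 31.7 150.6] 8.3
tote rim 523 z [0.0185 0.0216 0.0249] mean [0.6223 0.3464] rect mm [610.7 355.1] [153.2 167.5] 8.0
mat 6491 z [-0.0009  0.0028  0.0065] mean [0.4807 0.1261] rect mm [481.4 126.1] [186.5 135.8] 83.3
tray 3849 z [0.0922 0.0957 0.1056] mean [ 0.6697 -0.1356] rect mm [ 668.9 -134.6] [ 84.2 173.5] 4.9
tray floor 3304 z [0.0921 0.0952 0.0982] mean [ 0.6707 -0.136 ] rect mm [ 668.4 -134.4] [ 84.1 172.3] 4.9
tray lip 735 z [0.1014 0.1047 0.108 ] mean [ 0.6681 -0.1365] rect mm [ 665.4 -135.3] [ 94.3 173.7] 5.3
knob 338 z [0.1458 0.1489 0.1516] mean [ 0.5591 -0.1436] rect mm [ 559.2 -143.9] [35.7 35.1] 11.2
hub 257 z [0.1153 0.1169 0.122 ] mean [ 0.4892 -0.1501] rect mm [ 489.5 -149.6] [40.4 41.1] 86.1
can 1445 z [0.041  0.1165 0.1228] mean [ 0.7614 -0.0359] rect mm [751.1 -39.9] [104.2  64. ] 3.0
jar 906 z [0.0381 0.0785 0.0832] mean [0.7675 0.0375] rect mm [772.1  36.4] [56.8 57. ] 28.8
bin 745 z [0.0318 0.0423 0.0477] mean [0.6935 0.1593] rect mm [693.  159.1] [ 93.8 110. ] 6.8
tape 835 z [0.0515 0.0624 0.0671] mean [0.3523 0.1882] rect mm [353.2 189.4] [70.6 42.2] 78.2
lid 8773 z [0.0392 0.1083 0.166 ] mean [ 0.5908 -0.3968] rect mm [ 587. -384.] [144.1 265.7] 88.5
```

View pics/c1.png

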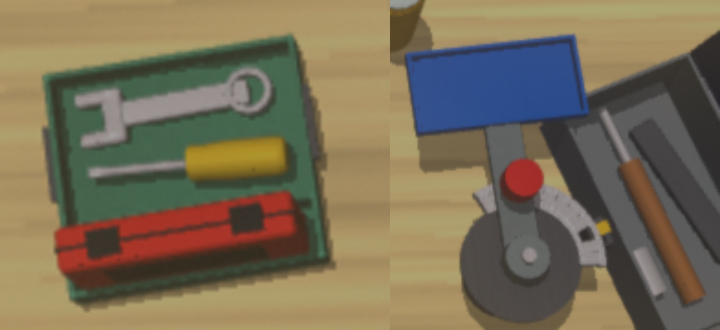

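The crop confirms it: a red case with two black latches stands in the tote slot, and the arm, knob and tray geometry matches (pivot to knob 70 mm, pivot to tray 180 mm at 5°). Next I add a move helper and check the finger tip offset with the jaws open.

```bash
cat >> h.py <<'E'
def rot(yaw,tilt=0):
    """tool pointing down, jaw axis y at world yaw (deg); then tilt (deg) about tool z"""
    a=np.radians(yaw); y=np.array([np.cos(a),np.sin(a),0]); x=np.array([0,0,-1.])
    return R.from_matrix(np.c_[x,y,np.cross(x,y)])*R.from_rotvec([0,0,np.radians(tilt)])
def row(p,Rt,p0=None,R0=None):
    s=observe()
    p0=s['tool_pos'] if p0 is None else p0; R0=R.from_rotvec(s['orientation']) if R0 is None else R0
    d=R0.inv().apply(np.array(p)-p0)/.3; w=(R0.inv()*Rt).as_rotvec()/(np.pi/2)
    return np.round(np.r_[d,w],3).tolist()
E
python3 - <<'E'
from h import *
for n in('scene','top'):
    P=np.load(n+'0.npz')['P'].reshape(-1,3)
    m=(np.hypot(P[:,0]-.254,P[:,1]-.571)<.08)&(P[:,2]>.15)&(P[:,2]<.42)
    q=P[m]; print(n,m.sum(),np.percentile(q[:,2],[0,1,3,10,50]) if m.sum() else '')
print(row([.5565,.350,.35],rot(8.3)))
E
```

```text
scene 3162 [0.24225666 0.25074199 0.25988302 0.29041652 0.33904402]
top 1143 [0.24479529 0.25224392 0.26003359 0.29417262 0.31952925]
[0.179, -0.262, 1.22, 0.641, 0.0, 0.001]
```

>>> arm_command([
  [1,0.09,-0.13,0.61,0.32,0,0],
  [1,0.09,-0.13,0.61,0.32,0,0],
  [1,0.09,-0.13,0.61,0.32,0,0],
  [1,0.09,-0.13,0.61,0.32,0,0],
  [1,0.09,-0.13,0.61,0.32,0,0],
  [1,0.09,-0.13,0.61,0.32,0,0],
], newtons=40)

```text
clock: 0.6
tool_pos: [0.4089, 0.4577, 0.376]
orientation: [0.721, 1.446, -0.725]
wrist_force: [0.2, 0.1, -0.1]
finger_gap: 0.998
```

```bash
python3 -c "
from h import *
print(row([.5565,.350,.30],rot(8.3)))"
```

```text
[0.254, 0.179, 0.582, 0.318, 0.002, 0.001]
```

>>> arm_command([
  [1,0.254,0.179,0.582,0.318,0,0],
  [1,0.254,0.179,0.582,0.318,0,0],
  [1,0.254,0.179,0.582,0.318,0,0],
  [1,0.254,0.179,0.582,0.318,0,0],
  [1,0.254,0.179,0.582,0.318,0,0],
  [1,0.254,0.179,0.582,0.318,0,0],
  [1,0.254,0.179,0.582,0.318,0,0],
  [1,0.254,0.179,0.582,0.318,0,0],
])

```text
clock: 1.27
tool_pos: [0.5532, 0.355, 0.3014]
orientation: [1.097, 1.278, -1.098]
wrist_force: [1.0, 0.5, 0.4]
finger_gap: 1.002
```

```bash
python3 -c "
from h import *
s=observe();print(s['tool_pos'],s['qpos'])
print(row([.5565,.350,.208],rot(8.3)))"
```

```text
[0.55321775 0.35498991 0.30135251] [4.50473310e-01 3.82025504e-01 1.52701698e+00 7.27060197e-04
 1.23338497e+00 2.99754210e-01]
[0.311, 0.009, 0.018, 0.004, -0.0, 0.001]
```

>>> arm_command([
  [0.3,0,0,0,0,0,0],
  [0.3,0,0,0,0,0,0],
  [0.3,0,0,0,0,0,0],
])

```text
clock: 1.52
tool_pos: [0.553, 0.3555, 0.3024]
orientation: [1.098, 1.277, -1.096]
wrist_force: [1.1, -1.3, -0.4]
finger_gap: 0.652
```

```bash
python3 -c "
from h import *
print(observe()['tool_pos'],row([.5565,.350,.208],rot(8.3)))"
```

```text
[0.55301723 0.35552806 0.3023788 ] [0.315, 0.008, 0.02, 0.004, -0.0, -0.001]
```

>>> arm_command([
  [0.3,0.1,0.008,0.02,0.004,0,0],
  [0.3,0.2,0.008,0.02,0.004,0,0],
  [0.3,0.28,0.008,0.02,0.004,0,0],
  [0.3,0.315,0.008,0.02,0.004,0,0],
  [-0.3,0.315,0.008,0.02,0.004,0,0],
  [-0.6,0.315,0.008,0.02,0.004,0,0],
  [-1,0.315,0.008,0.02,0.004,0,0],
  [-1,0.315,0.008,0.02,0.004,0,0],
], newtons=40)

```text
clock: 2.18
tool_pos: [0.5578, 0.3493, 0.2091]
orientation: [1.105, 1.272, -1.1]
wrist_force: [0.0, 0.7, -2.2]
finger_gap: 0.345
```

>>> arm_command([
  [-1,0,0,0,0,0,0],
  [-1,0,0,0,0,0,0],
])

```text
clock: 2.35
tool_pos: [0.5574, 0.3489, 0.2081]
orientation: [1.104, 1.273, -1.101]
wrist_force: [0.1, 0.5, -2.7]
finger_gap: 0.341
```

```bash
python3 -c "
from h import *
s=observe();print(s['tool_pos'],s['wrist_force'])
Rt=rot(8.3,-50);h=np.array([np.cos(np.radians(8.3)),np.sin(np.radians(8.3)),0])
L=s['tool_pos'][2]-.155-.004
piv=np.array([.481,.126,.006])-.033*h
tgt=piv-Rt.apply([L,.015,0])-Rt.apply([.155,0,0]);print('L',L,'tgt',tgt)
up=tgt+[0,0,.15]
print(row(np.r_[s['tool_pos'][:2],.40],rot(8.3)))
print(row(up,Rt,np.r_[s['tool_pos'][:2],.40],rot(8.3)))"
```

```text
[0.55742602 0.34893551 0.20809583] [ 0.07025658  0.46281231 -2.71961956]
L 0.049095825544053645 tgt [0.59351369 0.14241397 0.14868093]
[-0.64, 0.001, -0.0, -0.001, -0.0, -0.001]
[0.338, 0.02, 0.699, 0.0, 0.0, -0.556]
```

>>> arm_command([
  [-1,-0.04,0,0,0,0,0],
  [-1,-0.1,0,0,0,0,0],
  [-1,-0.2,0,0,0,0,0],
  [-1,-0.3,0,0,0,0,0],
  [-1,-0.4,0,0,0,0,0],
  [-1,-0.5,0,0,0,0,0],
  [-1,-0.6,0,0,0,0,0],
  [-1,-0.64,0,0,0,0,0],
])

```text
clock: 3.02
tool_pos: [0.5578, 0.3491, 0.406]
orientation: [1.109, 1.27, -1.096]
wrist_force: [0.1, 1.3, -0.4]
finger_gap: 0.341
```

>>> arm_command([
  [-1,0.04,0,0.09,0,0,-0.07],
  [-1,0.08,0,0.17,0,0,-0.14],
  [-1,0.13,0.01,0.26,0,0,-0.21],
  [-1,0.17,0.01,0.35,0,0,-0.28],
  [-1,0.21,0.01,0.44,0,0,-0.35],
  [-1,0.25,0.02,0.52,0,0,-0.42],
  [-1,0.3,0.02,0.61,0,0,-0.49],
  [-1,0.338,0.02,0.699,0,0,-0.556],
])

```text
clock: 3.68
tool_pos: [0.5932, 0.1408, 0.2965]
orientation: [0.513, 1.819, -1.726]
wrist_force: [-1.1, -0.3, -3.8]
finger_gap: 0.351
```

>>> arm_command([
  [-1,0,0,0,0,0,0],
  [-1,0,0,0,0,0,0],
  [-1,0,0,0,0,0,0],
])

```text
clock: 3.93
tool_pos: [0.5932, 0.1422, 0.2975]
orientation: [0.518, 1.815, -1.722]
wrist_force: [-0.2, -0.1, -2.4]
finger_gap: 0.345
```

Run:
```python
from h import *
s=observe();print(s['tool_pos'],s['qpos'],s['wrist_force'])
Rt=rot(8.3,-50); tgt=np.array([.5935,.1424,.1487])
print('down',row(tgt,Rt), R.from_rotvec(s['orientation']).as_matrix()[:,0])
im,P=cloud('scene'); save('tilt.png',im[120:400,150:560])
```

```text
[0.59319821 0.14217816 0.29745161] [ 0.11220695  0.61251264  1.32878975 -0.0265514   2.07180502 -0.03284184] [-0.24040004 -0.1004769  -2.36503026]
down [0.318, 0.38, -0.0, -0.001, -0.001, -0.0] [-0.75777358 -0.10881893 -0.64337986]
```

View pics/tilt.png

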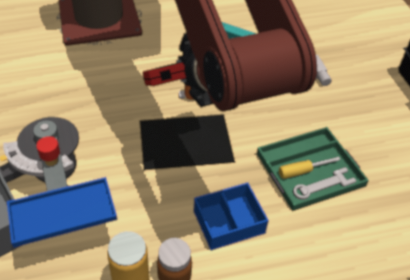

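The case is held and tilted above the mat (mat at px (185,140) of the crop), and the way down is clear of the bin (230,215). Lowering it now.

>>> arm_command([
  [-1,0.05,0.06,0,0,0,0],
  [-1,0.1,0.12,0,0,0,0],
  [-1,0.15,0.18,0,0,0,0],
  [-1,0.2,0.24,0,0,0,0],
  [-1,0.25,0.3,0,0,0,0],
  [-1,0.28,0.335,0,0,0,0],
  [-1,0.295,0.352,0,0,0,0],
  [-1,0.295,0.352,0,0,0,0],
])

```text
clock: 4.65
tool_pos: [0.5925, 0.1428, 0.1591]
orientation: [0.514, 1.816, -1.723]
wrist_force: [-0.4, -1.2, -2.0]
finger_gap: 0.344
```

>>> arm_command([
  [-1,0.01,0.012,0,0,0,0],
  [-1,0.022,0.026,0,0,0,0],
  [-1,0.022,0.026,0,0,0,0],
])

```text
clock: 4.9
tool_pos: [0.5932, 0.1422, 0.1498]
orientation: [0.517, 1.815, -1.722]
wrist_force: [-0.4, 0.2, -3.3]
finger_gap: 0.344
```

>>> arm_command([
  [-1,0.0064,0.0077,0,0,0,0],
  [-1,0.0064,0.0077,0,0,0,0],
])

```text
clock: 5.07
tool_pos: [0.5931, 0.142, 0.1467]
orientation: [0.517, 1.815, -1.723]
wrist_force: [-0.4, 0.5, -2.7]
finger_gap: 0.345
```

>>> arm_command([
  [-1,0.0043,0.005,0,0,0,0],
  [-1,0.0043,0.005,0,0,0,0],
])

```text
clock: 5.23
tool_pos: [0.5933, 0.142, 0.1454]
orientation: [0.517, 1.816, -1.723]
wrist_force: [-0.1, -0.0, 0.3]
finger_gap: 0.345
```

>>> arm_command([
  [-0.2,0,0,0,0,0,0],
  [-0.1,0,0,0,0,0,0],
  [0,0,0,0,0,0,0],
  [0.05,0,0,0,0,0,0],
  [0.05,0,0,0,0,0,0],
  [0.05,0,0,0,0,0,0],
])

```text
clock: 5.73
tool_pos: [0.5929, 0.1421, 0.1445]
orientation: [0.516, 1.816, -1.723]
wrist_force: [-0.1, -0.8, -0.3]
finger_gap: 0.527
```

>>> arm_command([
  [0.05,-0.04,0,0,0,0,0],
  [0.05,-0.08,0,0,0,0,0],
  [0.05,-0.12,0,0,0,0,0],
  [0.05,-0.16,0,0,0,0,0],
  [0.05,-0.2,0,0,0,0,0],
  [0.05,-0.24,0,0,0,0,0],
  [0.05,-0.3,0,0,0,0,0],
  [0.05,-0.36,0,0,0,0,0],
])

```text
clock: 6.4
tool_pos: [0.6751, 0.154, 0.2142]
orientation: [0.515, 1.817, -1.724]
wrist_force: [0.5, 0.8, 0.4]
finger_gap: 0.526
```

Run:
```python
from h import *
s=observe();print(s['tool_pos'],s['wrist_force'],s['finger_gap'])
im,P=cloud('scene'); save('laid.png',im[120:400,150:560])
hsv=cv2.cvtColor(im,cv2.COLOR_RGB2HSV);m=((hsv[...,0]<8)|(hsv[...,0]>172))&(hsv[...,1]>130)
q=P[m]; k=(abs(q[:,0]-.481)<.12)&(abs(q[:,1]-.126)<.14); q=q[k]
print(len(q),np.percentile(q[:,2],[5,50,95]).round(4)); t=q[q[:,2]>.027]; r=cv2.minAreaRect((t[:,:2]*1000).astype(np.float32));print(r)
print(row([.481,.126,.34],rot(8.3)))
```

```text
[0.67507653 0.15398575 0.21416955] [0.47462372 0.82339284 0.42282701] 0.5264029144760705
9691 [0.0298 0.486  0.5301]
((483.6947937011719, 120.79689025878906), (239.39791870117188, 143.70648193359375), 2.4862565994262695)
[0.242, -0.739, -0.001, -0.001, -0.0, 0.553]
```

View pics/laid.png

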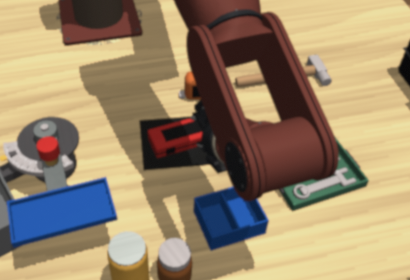

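Run:
```python
from h import *
s=observe(); up=s['tool_pos']+[0,0,.1]; c=R.from_rotvec(s['orientation'])
print(row(up,c)); print(row([.5,.36,.38],rot(8.3),up,c))
```

```text
[-0.215, -0.255, 0.0, 0.0, 0.0, 0.0]
[0.238, -0.474, -0.764, -0.001, -0.0, 0.553]
```

>>> arm_command([
  [0.4,-0.1,-0.12,0,0,0,0],
  [0.6,-0.2,-0.24,0,0,0,0],
  [0.8,-0.215,-0.255,0,0,0,0],
])

```text
clock: 6.7
tool_pos: [0.6757, 0.1541, 0.3198]
orientation: [0.52, 1.813, -1.72]
wrist_force: [1.6, 0.6, 1.2]
finger_gap: 0.893
```

>>> arm_command([
  [1,0.03,-0.06,-0.1,0,0,0.07],
  [1,0.06,-0.12,-0.19,0,0,0.14],
  [1,0.09,-0.18,-0.29,0,0,0.21],
  [1,0.12,-0.24,-0.38,0,0,0.28],
  [1,0.15,-0.3,-0.48,0,0,0.35],
  [1,0.18,-0.36,-0.57,0,0,0.42],
  [1,0.21,-0.42,-0.67,0,0,0.49],
  [1,0.238,-0.474,-0.764,0,0,0.553],
])

```text
clock: 7.37
tool_pos: [0.4961, 0.3608, 0.378]
orientation: [1.104, 1.274, -1.101]
wrist_force: [0.1, -0.6, -0.4]
finger_gap: 0.998
```

```bash
cat > case.py <<'E'
from h import *
def case(name,cen,zlo,zhi,rad=.13):
    im,P=cloud(name)
    m=(np.hypot(P[...,0]-cen[0],P[...,1]-cen[1])<rad)&(P[...,2]>zlo)&(P[...,2]<zhi)
    m=cv2.morphologyEx(m.astype(np.uint8),cv2.MORPH_OPEN,np.ones((3,3)))>0
    q=P[m]; return im,q,cv2.minAreaRect((q[:,:2]*1000).astype(np.float32))
E
python3 - <<'E'
from case import *
s=observe();print(s['tool_pos'])
for n in('top','scene'):
    im,q,r=case(n,(.481,.126),.027,.042,.11); print(n,len(q),np.median(q[:,2]),r)
    if n=='top': save('top1.png',im[150:350,200:420])
E
```

```text
[0.49605707 0.36082804 0.37800059]
top 2436 0.03292638636691403 ((478.5093688964844, 126.51097106933594), (60.880069732666016, 149.61483764648438), 7.93218994140625)
scene 1555 0.032472355490595683 ((479.9339294433594, 125.4434814453125), (62.25381851196289, 149.93984985351562), 8.357233047485352)
```

View pics/top1.png

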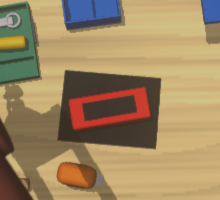

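The top crop shows the case lying flat on the mat, centre px (110,108): (0.479, 0.126), 8.1°, top at 33 mm, so step 1 is met. Next I hover above it with the jaws about 66 mm open and measure the tip depth there.

Run:
```python
from h import *
print(row([.479,.126,.30],rot(8.1)))
```

```text
[0.262, -0.167, 0.776, 0.005, -0.002, -0.001]
```

>>> arm_command([
  [0.55,0,-0.03,0.13,0.005,0,0],
  [0.55,0.05,-0.06,0.26,0.005,0,0],
  [0.55,0.1,-0.09,0.39,0.005,0,0],
  [0.55,0.15,-0.12,0.52,0.005,0,0],
  [0.55,0.2,-0.15,0.65,0.005,0,0],
  [0.55,0.262,-0.167,0.776,0.005,0,0],
  [0.55,0.262,-0.167,0.776,0.005,0,0],
  [0.55,0.262,-0.167,0.776,0.005,0,0],
])

```text
clock: 8.13
tool_pos: [0.4805, 0.1198, 0.2971]
orientation: [1.107, 1.274, -1.119]
wrist_force: [-0.4, -0.1, 0.3]
finger_gap: 0.774
```

Run:
```python
from h import *
s=observe();p=s['tool_pos'];print(p,s['finger_gap'])
for n in('scene','top'):
    im,P=cloud(n);P=P.reshape(-1,3)
    q=P[(np.hypot(P[:,0]-p[0],P[:,1]-p[1])<.065)&(P[:,2]>.06)&(P[:,2]<.3)]
    print(n,len(q),p[2]-np.percentile(q[:,2],[0,.5,1,2,5]))
print(row([.479,.126,.183],rot(8.1)))
```

```text
[0.4804678  0.11976316 0.29708194] 0.7737003759448677
scene 1956 [0.17041275 0.16524667 0.16298019 0.15846338 0.15068923]
top 586 [0.12030115 0.11933683 0.1179321  0.11599219 0.11345682]
[0.387, -0.005, -0.014, -0.004, -0.0, 0.003]
```

>>> arm_command([
  [0.7,0,0,0,0,0,0],
  [0.7,0,0,0,0,0,0],
  [0.7,0,0,0,0,0,0],
])

```text
clock: 8.48
tool_pos: [0.4815, 0.1234, 0.2995]
orientation: [1.105, 1.274, -1.11]
wrist_force: [-0.5, -1.1, 0.8]
finger_gap: 0.844
```

```bash
python3 -c "
from h import *
s=observe();print(s['tool_pos'],s['finger_gap']);print(row([.479,.126,.183],rot(8.1)))"
```

```text
[0.481466   0.12341976 0.29949793] 0.8436702079875275
[0.388, -0.006, -0.01, -0.002, -0.0, 0.002]
```

>>> arm_command([
  [0.7,0.1,-0.006,-0.01,0,0,0],
  [0.7,0.2,-0.006,-0.01,0,0,0],
  [0.7,0.3,-0.006,-0.01,0,0,0],
  [0.7,0.36,-0.006,-0.01,0,0,0],
  [0.7,0.388,-0.006,-0.01,0,0,0],
  [0.7,0.388,-0.006,-0.01,0,0,0],
])

```text
clock: 8.98
tool_pos: [0.4774, 0.1255, 0.1806]
orientation: [1.103, 1.277, -1.114]
wrist_force: [-0.1, 0.0, 0.1]
finger_gap: 0.85
```

>>> arm_command([
  [0.3,0,0,0,0,0,0],
  [0,0,0,0,0,0,0],
  [-1,0,0,0,0,0,0],
  [-1,0,0,0,0,0,0],
  [-1,0,0,0,0,0,0],
  [-1,0,0,0,0,0,0],
], newtons=45)

```text
clock: 9.48
tool_pos: [0.4791, 0.125, 0.1836]
orientation: [1.107, 1.272, -1.111]
wrist_force: [0.0, 1.1, 5.7]
finger_gap: 0.687
```

```bash
python3 -c "
from h import *
s=observe();p=s['tool_pos'];print(p,s['wrist_force'])
u=np.r_[p[:2],p[2]+.15]; c=R.from_rotvec(s['orientation']);print(row(u,c))
print(row([.668,-.1345,u[2]],rot(5.0),u,c))"
```

```text
[0.47912725 0.12501952 0.18361973] [4.85224246e-03 1.08617432e+00 5.65380289e+00]
[-0.5, -0.001, -0.0, 0.0, 0.0, 0.0]
[-0.001, 0.507, 0.942, 0.031, 0.0, 0.002]
```

>>> arm_command([
  [-1,-0.03,0,0,0,0,0],
  [-1,-0.1,0,0,0,0,0],
  [-1,-0.18,0,0,0,0,0],
  [-1,-0.26,0,0,0,0,0],
  [-1,-0.34,0,0,0,0,0],
  [-1,-0.42,0,0,0,0,0],
  [-1,-0.5,0,0,0,0,0],
  [-1,-0.5,0,0,0,0,0],
])

```text
clock: 10.15
tool_pos: [0.4807, 0.1252, 0.338]
orientation: [1.111, 1.267, -1.106]
wrist_force: [1.5, 0.7, -0.4]
finger_gap: 0.693
```

>>> arm_command([
  [-1,0,0.03,0.05,0.005,0,0],
  [-1,0,0.09,0.16,0.01,0,0],
  [-1,0,0.15,0.28,0.015,0,0],
  [-1,0,0.22,0.4,0.02,0,0],
  [-1,0,0.28,0.52,0.025,0,0],
  [-1,0,0.35,0.64,0.031,0,0],
  [-1,0,0.41,0.76,0.031,0,0],
  [-1,0,0.46,0.85,0.031,0,0],
])

```text
clock: 10.82
tool_pos: [0.651, -0.1119, 0.33]
orientation: [1.142, 1.253, -1.151]
wrist_force: [0.2, 0.3, -1.6]
finger_gap: 0.69
```

>>> arm_command([
  [-1,0,0.03,0.06,0,0,0],
  [-1,0,0.047,0.092,0,0,0],
  [-1,0,0.047,0.092,0,0,0],
  [-1,0,0.047,0.092,0,0,0],
  [-1,0,0.047,0.092,0,0,0],
])

```text
clock: 11.23
tool_pos: [0.6662, -0.1339, 0.3309]
orientation: [1.142, 1.255, -1.149]
wrist_force: [-0.3, -0.4, -2.2]
finger_gap: 0.693
```

Run:
```python
from case import *
s=observe();p=s['tool_pos'];print(p,s['finger_gap'],s['wrist_force'])
im,q,r=case('scene',p,.165,.20,.11);print(len(q),np.percentile(q[:,2],[5,50,95]),r)
save('hover.png',im[200:420,100:340])
print(row([.668,-.1345,.30],rot(5.0)))
```

```text
[ 0.66617616 -0.1339419   0.33093625] 0.6927367219530735 [-0.34977701 -0.4180222  -2.22629237]
2717 [0.1695117  0.17966467 0.18190379] ((673.1957397460938, -132.24252319335938), (73.79203033447266, 150.41598510742188), 5.362482070922852)
[0.104, 0.006, 0.003, 0.001, -0.0, 0.004]
```

View pics/hover.png

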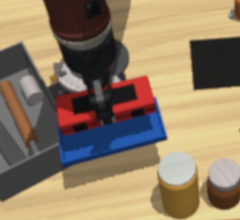

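The case hangs flat and square above the tray (px (105,105) in the crop), its bottom 0.180 m below the TCP, so contact is expected at TCP z ≈ 0.275.

>>> arm_command([
  [-1,0.05,0.006,0.003,0,0,0],
  [-1,0.1,0.006,0.003,0,0,0],
  [-1,0.14,0.006,0.003,0,0,0],
  [-1,0.16,0.006,0.003,0,0,0],
  [-1,0.17,0.006,0.003,0,0,0],
  [-1,0.17,0.006,0.003,0,0,0],
])

```text
clock: 11.78
tool_pos: [0.668, -0.1358, 0.2788]
orientation: [1.142, 1.255, -1.15]
wrist_force: [-0.1, 0.1, -2.5]
finger_gap: 0.693
```

>>> arm_command([
  [-1,0.01,0,0,0,0,0],
  [-1,0.01,0,0,0,0,0],
  [-1,0.01,0,0,0,0,0],
])

```text
clock: 12.03
tool_pos: [0.6687, -0.1361, 0.2783]
orientation: [1.143, 1.251, -1.148]
wrist_force: [0.4, -1.0, -2.3]
finger_gap: 0.692
```

```bash
python3 -c "
from h import *
s=observe();print(s['tool_pos'],s['wrist_force'],row([.668,-.1345,.275],rot(5.0)))"
```

```text
[ 0.66868802 -0.13614536  0.27830307] [ 0.40908557 -1.02055045 -2.32607593] [0.011, -0.002, -0.006, -0.0, 0.0, 0.002]
```

>>> arm_command([
  [-1,0.006,0,-0.004,0,0,0],
  [-1,0.011,0,-0.004,0,0,0],
  [-1,0.011,0,-0.004,0,0,0],
])

```text
clock: 12.28
tool_pos: [0.6687, -0.1348, 0.2756]
orientation: [1.143, 1.251, -1.148]
wrist_force: [-1.2, 1.2, 2.0]
finger_gap: 0.69
```

>>> arm_command([
  [-1,0.006,0,0,0,0,0],
  [-1,0.006,0,0,0,0,0],
])

```text
clock: 12.45
tool_pos: [0.6688, -0.135, 0.2756]
orientation: [1.143, 1.25, -1.148]
wrist_force: [-5.2, 0.5, 10.9]
finger_gap: 0.689
```

>>> arm_command([
  [0.5,-0.004,0,0,0,0,0],
  [0.6,-0.006,0,0,0,0,0],
  [0.6,-0.006,0,0,0,0,0],
  [0.6,-0.006,0,0,0,0,0],
  [0.6,-0.006,0,0,0,0,0],
])

```text
clock: 12.87
tool_pos: [0.6683, -0.1348, 0.2741]
orientation: [1.142, 1.253, -1.149]
wrist_force: [-0.3, -0.4, 1.0]
finger_gap: 0.797
```

>>> arm_command([
  [0.6,-0.03,0,0,0,0,0],
  [0.6,-0.08,0,0,0,0,0],
  [0.6,-0.15,0,0,0,0,0],
  [0.6,-0.23,0,0,0,0,0],
  [0.6,-0.3,0,0,0,0,0],
  [0.6,-0.35,0,0,0,0,0],
  [0.6,-0.35,0,0,0,0,0],
])

```text
clock: 13.45
tool_pos: [0.67, -0.1351, 0.3864]
orientation: [1.144, 1.243, -1.144]
wrist_force: [-0.0, -1.1, 1.7]
finger_gap: 0.8
```

Run:
```python
from case import *
s=observe();p=s['tool_pos'];print(p,s['finger_gap'],s['wrist_force'])
for n in('scene','top'):
    im,q,r=case(n,(.668,-.1345),.117,.134,.095);print(n,len(q),np.percentile(q[:,2],[5,50,95]),r)
    if n=='scene': save('intray.png',im[200:420,100:340])
    im2,q,r=case(n,(.668,-.1345),.101,.110,.12);print(' lip',len(q),r)
# knob
kn,y=np.array([.559,-.144]),5-90
print(row([.559,-.144,.38],rot(95)),row([.559,-.144,.38],rot(-85)),s['qpos'])
```

```text
[ 0.67000636 -0.13505769  0.38641864] 0.799973125760144 [-0.0496349  -1.06416124  1.6856477 ]
scene 2872 [0.1208874  0.12463434 0.12690505] ((670.3302612304688, -134.2657470703125), (62.007835388183594, 150.07005310058594), 5.410800457000732)
 lip 594 ((671.9879150390625, -135.01657104492188), (85.73133850097656, 172.17410278320312), 4.970247745513916)
top 929 [0.12052229 0.12499662 0.12812108] ((663.1036376953125, -87.97221374511719), (63.34474563598633, 58.47123718261719), 6.995161056518555)
 lip 200 ((664.1671142578125, -82.43490600585938), (86.43184661865234, 68.77014923095703), 4.312203884124756)
[-0.003, -0.366, -0.001, -1.0, -0.003, 0.003] [-0.003, -0.366, -0.001, 1.0, 0.003, 0.003] [-0.31367243  0.36843626  1.37963079 -0.00212058  1.38810426 -0.40036443]
```

View pics/intray.png

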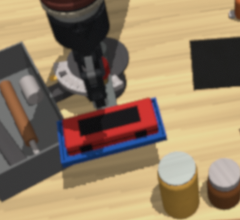

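Case is centred flat in the tray (crop px (108,125), top at 125 mm, within 2 mm of the tray centre). Now the knob, with the jaws across the arm (yaw 95°, ending at 20°).

>>> arm_command([
  [0.6,0,-0.1,0,-0.08,0,0],
  [0.6,0,-0.2,0,-0.16,0,0],
  [0.6,0,-0.3,0,-0.24,0,0],
  [0.6,0,-0.366,0,-0.32,0,0],
  [0.6,0,-0.366,0,-0.4,0,0],
  [0.6,0,-0.366,0,-0.48,0,0],
  [0.6,0,-0.366,0,-0.55,0,0],
  [0.6,0,-0.366,0,-0.62,0,0],
])

```text
clock: 14.32
tool_pos: [0.5588, -0.1442, 0.3783]
orientation: [0.395, 1.542, -0.397]
wrist_force: [0.6, -0.2, -0.3]
finger_gap: 0.803
```

>>> arm_command([
  [0.6,0,0,0,-0.08,0,0],
  [0.6,0,0,0,-0.16,0,0],
  [0.6,0,0,0,-0.24,0,0],
  [0.6,0,0,0,-0.32,0,0],
  [0.6,0,0,0,-0.38,0,0],
  [0.6,0,0,0,-0.38,0,0],
  [0.6,0,0,0,-0.38,0,0],
  [0.6,0,0,0,-0.38,0,0],
])

```text
clock: 14.98
tool_pos: [0.5592, -0.1442, 0.379]
orientation: [-0.066, 1.576, 0.066]
wrist_force: [-0.2, 0.5, 0.6]
finger_gap: 0.804
```

```bash
python3 -c "
from h import *
s=observe();print(s['tool_pos'],s['qpos'][5],row([.559,-.144,.29],rot(95)))"
```

```text
[ 0.55924275 -0.14420351  0.37899731] -2.0425244455316998 [0.297, 0.001, 0.001, -0.002, -0.004, -0.0]
```

>>> arm_command([
  [0.4,0.08,0.001,0.001,0,0,0],
  [0.4,0.16,0.001,0.001,0,0,0],
  [0.4,0.22,0.001,0.001,0,0,0],
  [0.4,0.26,0.001,0.001,0,0,0],
  [0.4,0.285,0.001,0.001,0,0,0],
  [0.4,0.297,0.001,0.001,0,0,0],
  [0.4,0.297,0.001,0.001,0,0,0],
])

```text
clock: 15.57
tool_pos: [0.5593, -0.144, 0.2904]
orientation: [-0.068, 1.575, 0.068]
wrist_force: [-0.2, -0.5, -0.2]
finger_gap: 0.7
```

>>> arm_command([
  [0.2,0,0,0,0,0,0],
  [0,0,0,0,0,0,0],
  [-1,0,0,0,0,0,0],
  [-1,0,0,0,0,0,0],
  [-1,0,0,0,0,0,0],
  [-1,0,0,0,0,0,0],
], newtons=60)

```text
clock: 16.07
tool_pos: [0.5598, -0.144, 0.2925]
orientation: [-0.069, 1.572, 0.067]
wrist_force: [-1.5, 2.3, 6.4]
finger_gap: 0.427
```

>>> arm_command([
  [-1,-0.015,0,0,0,0,0],
  [-1,-0.03,0,0,0,0,0],
  [-1,-0.045,0,0,0,0,0],
  [-1,-0.054,0,0,0,0,0],
  [-1,-0.054,0,0,0,0,0],
  [-1,-0.054,0,0,0,0,0],
])

```text
clock: 16.57
tool_pos: [0.5597, -0.1439, 0.3068]
orientation: [-0.069, 1.573, 0.068]
wrist_force: [6.4, 0.6, -7.3]
finger_gap: 0.425
```

Run:
```python
from h import *
s=observe();p=s['tool_pos'];print(p,s['wrist_force'],s['finger_gap'])
im,P=cloud('scene');hsv=cv2.cvtColor(im,cv2.COLOR_RGB2HSV)
m=((hsv[...,0]<8)|(hsv[...,0]>172))&(hsv[...,1]>150)&(np.hypot(P[...,0]-.559,P[...,1]+.144)<.025)
print(m.sum(),np.percentile(P[m][:,2],[5,50,95,99]))
piv=np.array([.4892,-.1497]); R0=rot(95)
p0=np.array([.559,-.144]);r=p0-piv;print('ang',np.degrees(np.arctan2(*r[::-1])),np.hypot(*r))
c=R.from_rotvec(s['orientation']); pm=p
for a0 in (0,24,48):
    A=lambda a:piv+.07*np.array([np.cos(np.radians(5-a)),np.sin(np.radians(5-a))])
    print('call from',a0)
    for a in np.arange(a0+3,min(a0+24,75)+.1,3):
        d=rot(95-a0).inv().apply(np.r_[A(a)-A(a0),0])/.3
        print(a,np.round(d,3),round(a-a0,2)/90)
```

```text
[ 0.55971176 -0.14389498  0.30677715] [ 6.38295547  0.58152082 -7.34304635] 0.4253459799938364
445 [0.14063228 0.16132055 0.16435168 0.16507197]
ang 4.668522495153699 0.07003234966784996
call from 0
3.0 [ 0.    -0.012 -0.   ] 0.03333333333333333
6.0 [ 0.    -0.024 -0.001] 0.06666666666666667
9.0 [ 0.    -0.037 -0.003] 0.1
12.0 [ 0.    -0.049 -0.005] 0.13333333333333333
15.0 [ 0.    -0.06  -0.008] 0.16666666666666666
18.0 [ 0.    -0.072 -0.011] 0.2
21.0 [ 0.    -0.084 -0.015] 0.23333333333333334
24.0 [ 0.    -0.095 -0.02 ] 0.26666666666666666
call from 24
27.0 [ 0.    -0.012 -0.   ] 0.03333333333333333
30.0 [ 0.    -0.024 -0.001] 0.06666666666666667
33.0 [ 0.    -0.037 -0.003] 0.1
36.0 [ 0.    -0.049 -0.005] 0.13333333333333333
39.0 [ 0.    -0.06  -0.008] 0.16666666666666666
42.0 [ 0.    -0.072 -0.011] 0.2
45.0 [ 0.    -0.084 -0.015] 0.23333333333333334
48.0 [ 0.    -0.095 -0.02 ] 0.26666666666666666
call from 48
51.0 [ 0.    -0.012 -0.   ] 0.03333333333333333
54.0 [ 0.    -0.024 -0.001] 0.06666666666666667
57.0 [ 0.    -0.037 -0.003] 0.1
60.0 [ 0.    -0.049 -0.005] 0.13333333333333333
63.0 [ 0.    -0.06  -0.008] 0.16666666666666666
66.0 [ 0.    -0.072 -0.011] 0.2
69.0 [ 0.    -0.084 -0.015] 0.23333333333333334
72.0 [ 0.    -0.095 -0.02 ] 0.26666666666666666
```

Knob top now at 164.5 mm, so the plunger is pulled about 15.5 mm, clear of the rail. Swinging.

>>> arm_command([
  [-1,0,-0.004,0,0.011,0,0],
  [-1,0,-0.012,0,0.033,0,0],
  [-1,0,-0.024,-0.001,0.067,0,0],
  [-1,0,-0.037,-0.003,0.1,0,0],
  [-1,0,-0.049,-0.005,0.133,0,0],
  [-1,0,-0.06,-0.008,0.167,0,0],
  [-1,0,-0.072,-0.011,0.2,0,0],
  [-1,0,-0.072,-0.011,0.2,0,0],
])

```text
clock: 17.28
tool_pos: [0.5581, -0.1661, 0.3064]
orientation: [0.181, 1.567, -0.182]
wrist_force: [6.7, 2.7, -8.6]
finger_gap: 0.427
```

Run:
```python
from h import *
s=observe();p=s['tool_pos'];c=R.from_rotvec(s['orientation']).as_matrix();print(p,s['wrist_force'],s['finger_gap'],np.degrees(np.arctan2(c[1,1],c[0,1])))
r=p[:2]-[.4892,-.1497];print(np.degrees(np.arctan2(r[1],r[0])),np.hypot(*r))
im,q=cloud('scene');hsv=cv2.cvtColor(im,cv2.COLOR_RGB2HSV)
m=((hsv[...,0]<8)|(hsv[...,0]>172))&(hsv[...,1]>150)&(np.hypot(q[...,0]-p[0],q[...,1]-p[1])<.025)
print(m.sum(),np.percentile(q[m][:,2],[50,95,99]))
```

```text
[ 0.55814838 -0.16609109  0.30640042] [ 6.73650588  2.67164724 -8.61576705] 0.4266482230081876 76.7677363801729
-13.372684140425475 0.07086992567848041
422 [0.16106871 0.16449272 0.18512093]
```

>>> arm_command([
  [-1,0,-0.006,-0.001,0.017,0,0],
  [-1,0,-0.018,-0.003,0.05,0,0],
  [-1,0,-0.03,-0.005,0.083,0,0],
  [-1,0,-0.043,-0.006,0.117,0,0],
  [-1,0,-0.055,-0.008,0.15,0,0],
  [-1,0,-0.066,-0.012,0.183,0,0],
  [-1,0,-0.078,-0.015,0.217,0,0],
  [-1,0,-0.09,-0.02,0.25,0,0],
])

```text
clock: 18.0
tool_pos: [0.5466, -0.1906, 0.3067]
orientation: [0.487, 1.517, -0.488]
wrist_force: [8.9, 1.5, -7.8]
finger_gap: 0.427
```

>>> arm_command([
  [-1,0,-0.012,0,0.033,0,0],
  [-1,0,-0.024,-0.001,0.067,0,0],
  [-1,0,-0.037,-0.003,0.1,0,0],
  [-1,0,-0.049,-0.005,0.133,0,0],
  [-1,0,-0.06,-0.008,0.167,0,0],
  [-1,0,-0.072,-0.011,0.2,0,0],
  [-1,0,-0.078,-0.013,0.217,0,0],
  [-1,0,-0.078,-0.013,0.217,0,0],
])

```text
clock: 18.67
tool_pos: [0.5296, -0.2074, 0.3068]
orientation: [0.751, 1.439, -0.752]
wrist_force: [8.2, 1.4, -7.7]
finger_gap: 0.425
```

```bash
cat > st.py <<'E'
from case import *
s=observe();p=s['tool_pos'];c=R.from_rotvec(s['orientation']).as_matrix();print(p,s['wrist_force'],s['finger_gap'],'yaw',np.degrees(np.arctan2(c[1,1],c[0,1])))
r=p[:2]-[.4892,-.1497];print('tool ang,r',np.degrees(np.arctan2(r[1],r[0])),np.hypot(*r))
import sys
ang=float(sys.argv[1]); a=np.radians(ang); t=np.array([.4892,-.1497])+.18*np.array([np.cos(a),np.sin(a)])
for n in('scene','top'):
    im,q,rr=case(n,t,.117,.134,.095);print(n,len(q),'case',np.round(rr[0],1),np.round(rr[1],1),rr[2])
    v=np.array(rr[0])/1000-[.4892,-.1497];print('  case ang',np.degrees(np.arctan2(v[1],v[0])),np.hypot(*v))
    save('st_%s_%.0f.png'%(n,s['clock']*100),im)
    hsv=cv2.cvtColor(im,cv2.COLOR_RGB2HSV); kk=np.array([.4892,-.1497])+.07*np.array([np.cos(a),np.sin(a)])
    im,P=cloud(n); m=((hsv[...,0]<8)|(hsv[...,0]>172))&(hsv[...,1]>150)&(np.hypot(P[...,0]-kk[0],P[...,1]-kk[1])<.022)
    if m.sum():print('  knob top',m.sum(),np.percentile(P[m][:,2],[50,90,95]))
E
python3 st.py -60
```

```text
[ 0.52961281 -0.20736174  0.30677254] [ 8.15285063  1.39537885 -7.69342122] 0.4254759221926586 yaw 34.77327952861572
tool ang,r -54.97491874215243 0.07041357837234233
scene 2590 case [ 594.1 -297.2] [152.3  62. ] 34.31996536254883
  case ang -54.60041602047217 0.18100475383567804
  knob top 92 [0.16271122 0.16412264 0.16454704]
top 636 case [ 590.9 -296.8] [149.9  60.3] 34.865821838378906
  case ang -55.34570674406499 0.17876810798812678
  knob top 2 [0.14571072 0.1465925  0.14670272]
```

>>> arm_command([
  [-1,0,-0.012,0,0.033,0,0],
  [-1,0,-0.024,-0.001,0.067,0,0],
  [-1,0,-0.037,-0.003,0.1,0,0],
  [-1,0,-0.049,-0.005,0.133,0,0],
  [-1,0,-0.057,-0.007,0.156,0,0],
  [-1,0,-0.06,-0.008,0.167,0,0],
  [-1,0,-0.06,-0.008,0.167,0,0],
  [-1,0,-0.06,-0.008,0.167,0,0],
])

```text
clock: 19.53
tool_pos: [0.5136, -0.2155, 0.3069]
orientation: [0.95, 1.356, -0.952]
wrist_force: [7.8, 2.2, -8.3]
finger_gap: 0.425
```

>>> arm_command([
  [-1,0,0,0,0,0,0],
  [-1,0,0,0,0,0,0],
])

```text
clock: 19.7
tool_pos: [0.5136, -0.2155, 0.3068]
orientation: [0.95, 1.356, -0.951]
wrist_force: [7.7, 1.4, -7.6]
finger_gap: 0.428
```

```bash
python3 st.py -70
```

```text
[ 0.51360876 -0.21551183  0.30682823] [ 7.68781759  1.3880727  -7.5641842 ] 0.4275586635891513 yaw 19.851425913214165
tool ang,r -69.65083165335592 0.07019248621188068
scene 2381 case [ 564.  -348.8] [151.7 124.2] 19.799049377441406
  case ang -69.40036263715312 0.21273799971184643
  knob top 67 [0.15991669 0.16357649 0.16390884]
top 801 case [ 505.1 -337.4] [56.1 61.5] 29.335256576538086
  case ang -85.16080809525565 0.18836818798914462
  knob top 31 [0.16123152 0.16466029 0.1649913 ]
```

>>> arm_command([
  [-1,0.01,0,0,0,0,0],
  [-1,0.017,0,0,0,0,0],
  [-1,0.024,0,0,0,0,0],
  [-1,0.024,0,0,0,0,0],
])

```text
clock: 20.23
tool_pos: [0.5137, -0.2155, 0.2996]
orientation: [0.95, 1.356, -0.951]
wrist_force: [6.4, 1.7, -6.4]
finger_gap: 0.425
```

>>> arm_command([
  [-1,0.007,0,0,0,0,0],
  [-1,0.007,0,0,0,0,0],
])

```text
clock: 20.4
tool_pos: [0.5137, -0.2155, 0.2976]
orientation: [0.95, 1.356, -0.951]
wrist_force: [7.2, 2.4, -7.4]
finger_gap: 0.425
```

Plunger is below 0.010 with no support from the rail, so the pin is in the hole. Lowering the rest, then releasing.

>>> arm_command([
  [-1,0.007,0,0,0,0,0],
  [-1,0.014,0,0,0,0,0],
  [-1,0.019,0,0,0,0,0],
  [-1,0.019,0,0,0,0,0],
])

```text
clock: 20.73
tool_pos: [0.5138, -0.2154, 0.2926]
orientation: [0.949, 1.355, -0.951]
wrist_force: [6.6, 3.0, -2.8]
finger_gap: 0.425
```

>>> arm_command([
  [-0.2,0,0,0,0,0,0],
  [-0.1,0,0,0,0,0,0],
  [0.1,0,0,0,0,0,0],
  [0.3,0,0,0,0,0,0],
  [0.3,0,0,0,0,0,0],
  [0.3,0,0,0,0,0,0],
])

```text
clock: 21.23
tool_pos: [0.5129, -0.2161, 0.2924]
orientation: [0.947, 1.358, -0.953]
wrist_force: [-0.1, 0.4, -0.2]
finger_gap: 0.653
```

>>> arm_command([
  [0.3,-0.05,0,0,0,0,0],
  [0.3,-0.12,0,0,0,0,0],
  [0.3,-0.2,0,0,0,0,0],
  [0.3,-0.3,0,0,0,0,0],
  [0.3,-0.4,0,0,0,0,0],
  [0.3,-0.4,0,0,0,0,0],
])

```text
clock: 21.73
tool_pos: [0.5149, -0.2167, 0.4198]
orientation: [0.946, 1.346, -0.951]
wrist_force: [1.5, -0.6, 1.7]
finger_gap: 0.65
```

>>> arm_command([
  [0.3,0,0.2,0.1,0,0,0],
  [0.3,0,0.4,0.2,0,0,0],
  [0.3,0,0.4,0.3,0,0,0],
  [0.3,0,0.4,0.4,0,0,0],
  [0.3,0,0.4,0.5,0,0,0],
  [0.3,0,0.4,0.5,0,0,0],
])

```text
clock: 22.23
tool_pos: [0.6791, -0.3219, 0.4068]
orientation: [0.948, 1.359, -0.958]
wrist_force: [-0.5, -0.0, -0.9]
finger_gap: 0.65
```

```bash
python3 st.py -70; ls pics
```

```text
[ 0.67907782 -0.32188232  0.40679965] [-0.47012599 -0.01933277 -0.89643756] 0.6498568453909017 yaw 19.734360096874806
tool ang,r -42.20192472990167 0.2563207753224197
scene 2383 case [ 553.3 -319.1] [152.1  61. ] 19.917827606201172
  case ang -69.25820800923405 0.18110116185008593
  knob top 422 [0.14740066 0.14977249 0.150449  ]
top 455 case [ 608.7 -286.8] [35.1 71.9] 55.128509521484375
  case ang -48.94322234510202 0.1818732015237224
  knob top 378 [0.14874415 0.15126624 0.15203494]
c1.png
hover.png
intray.png
laid.png
scene0.png
st_scene_1867.png
st_scene_1970.png
st_scene_2223.png
st_top_1867.png
st_top_1970.png
st_top_2223.png
tilt.png
top0.png
top1.png
```

View pics/st_scene_2223.png

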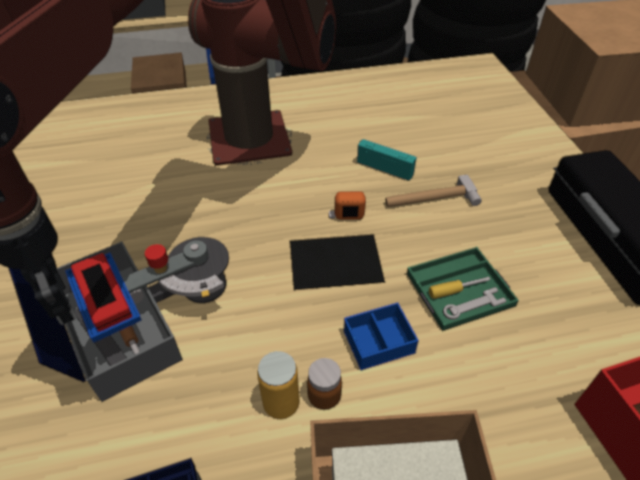

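```bash
python3 -c "
from h import *
s=observe();print(s['clock'],np.abs(s['joint_vel']).max(),s['wrist_force']);print(close_job())"
```

```text
22.4333 0.03505008687172873 [-0.55059874  0.63985578  0.13663945]
the job is handed in; nothing more can be done
None
```

I finished the job and handed it in at 22.4 s; the interface gives no verdict, so what follows is from my own checks. I lifted the case out of the tote and laid it flat on the mat. I then regripped it across its 60 mm width and set it in the tray, pulled the plunger about 15.5 mm, swung the arm about 75° and lowered the knob into the next hole.

- **Case:** in the last scene picture it lies flat in the tray over the toolbox (px (100,290)). By the scene camera its centre is within about 3 mm of the expected tray centre.
- **Plunger and arm:** the knob top is at 149 mm, its home height. The case's yaw in the tray changed by 75.5° and the gripped knob's bearing by 74.4°, so the arm sits at 75° within about 1°.
- **Other tools:** the hammer, tape, bin, jar, can, screwdriver and spanner look unmoved in that picture; I did not measure them again.
- **Robot:** the gripper was open and clear of everything, with the wrist force at noise level.
- **Disagreement:** the top camera's case fits from the tray placing on, except one mid-swing, were unusable. The case was partly hidden or other points got into the fit, so I used the scene camera for the case there.

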